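Pull the filter cassette from the key machine's dust extractor

TASK

The filter of the bench dust extractor is due for inspection. First unhook the yellow chip cup, which locks the blue cover, and stand it upright on the bench; then lift the cover fully back so that it stays open, and draw the filter cassette straight up out of its slot by the orange tab. Carry it well clear of the extractor, out over the open bench, and finish still holding it there: upright, a good hand's breadth or more off the bench, with its broad pleated face turned squarely to the front of the bench; leave the brush, the padlock and the cutter wheel where they are.

Things in the scene. Friction and masses are not known exactly. Their poses are not given: they have to be found in the camera images.
- extractor: dust extractor, fixed on the bench: grey metal box 160 (x) x 180 (y) x 118 mm high. Origin: centre of its underside, on the bench; x points from its front (rail, switch) to its back, z up. Front rail: 6 mm thick, x -95..-89, y -46..46, z 100..116 mm in this frame
- slot_mouth (a point): centre of the cassette slot's mouth, at x -30, y 0, z 84 mm in the extractor's frame (same axes). The slot is 20 (x) x 114 (y) mm and goes 72 mm down. Its mouth lies in the floor of a well in the extractor's top, under the cover: x -42..42, y -66..66 mm from this point, walls rising 34 mm
- cover (a joint): hinge angle of the blue cover (rad): 0 shut, 1.9 fully back at its stop; its front edge swings up and back. Plate 144 wide (y), 122 long, 5 mm thick, with a 28 mm wide tongue reaching 16 mm farther forward over the rail. Stiff hinge (about 0.2 N m friction): it stays at any angle; lifting takes about 3 N at the handle
- cover_hinge (a point): middle of the cover's hinge line, which runs along y; at x 45, y 0, z 121 mm in the extractor's frame (same axes)
- cover_handle (a point): middle of the cover's steel bar handle, round, 9 mm thick, along y, 72 mm between its posts, 26 mm above the plate's top face. Cover shut: x -119, z +29 mm from the hinge point; it turns with the cover about the hinge line, and comes to be behind the plate when the cover is open. Axes as the cover's
- chip_cup: yellow plastic chip cup, empty, about 140 g, hung on the rail: open box 52 (x) x 56 (y) x 54 mm high, 3 mm walls, rim 58 mm wide (y). Origin: centre of its flat underside; z up, its back is +x. Upstand at the back to z 73; two hooks reach 13 mm down behind the rail; a bridge lies over the cover's tongue and holds the cover shut. Hung: about x -124, z 56 mm in the extractor's frame
- cassette: filter cassette, hidden upright in the slot with 2 mm play each side: plate 16 thick (x) x 110 wide (y) x 72 mm high, white frame, pleated faces, about 120 g. Origin: centre of its underside; x is normal to its broad faces, z up. Orange pull tab in the middle of its top edge: 10 thick (x), 36 wide (y), z 72..102 mm. In the slot its origin is 72 mm below the slot's mouth
- bench_front (a point): a point on the bench near its front edge; its axes are the world's: x straight away from the front of the bench, y to the left
- chip_brush: flat brush with wooden handle, 41 x 171 x 13 mm, lying on the bench (origin: centre of its underside); leave alone
- padlock: brass-coloured padlock, 59 x 40 x 15 mm, lying on the bench (origin: centre of its underside); leave alone
- cutter_wheel: spare cutter wheel, 60 mm across, 7 mm thick, lying flat on the bench (origin: centre of its underside); leave alone

How it is judged:
By the outcome, as a careful person would: the job done as asked, in the order asked, and still so for the second after the job is handed in, while the arm keeps its last pose, push and grip.
It also fails if it takes over 72 s, if anything falls off the work surface, if the arm or the gripper's body presses on something with over 40 N, if the wrist force passes 120 N, or if a joint passes its speed limit or range.

ROBOT

A 7-joint arm with a two-finger parallel gripper is mounted at the origin on a cart in front of the work surface, level with it; the furniture and walls round the work are solid. World frame = base frame: x ahead of the robot, y to its left, z up, the work surface at z = 0. Lengths are in m, angles in rad, forces in N, time in s.
With the tool pointing down it reaches from about 0.4 to 0.85 m from the base axis. Payload 6.9 kg.
Tool frame: the origin (TCP) lies on the front face of the gripper's body, between the roots of the fingers; the fingertips stand 73 mm ahead of it and the grasp point (between the pads) lies 54 mm ahead of it; z points along the fingers, y is the line along which they close (so a half turn about z gives the same grasp; the last joint's range is limited). The gripper opens to 85 mm and grips with 20 to 120 N. Pads are 22 mm wide; open, the fingers measure 114 mm over their backs; the gripper's body (76 mm by 85 mm) begins 54 mm behind the grasp point. The pads swing forward as they close: fully open they stand 13 mm farther back than shut.
Start: joints at [-1.101, 0.507, -0.238, 1.5, 0.126, 1.149, -0.155], TCP at [0.222, 0.584, 0.304] pointing down, gripper open.
Joint ranges: [-3.08, 3.08], [-0.24, 2.05], [-1.43, 1.35], [0, 2.5], [-1.52, 4.66], [0.17, 1.96], [-2.89, 2.89]. Speed limits (rad/s): [2.39, 2.39, 3.14, 3.14, 3.14, 3.14, 3.14].

INTERFACE

Orientations are given as a rotation vector (axis times angle).
In Python, from station import readout, imaging, r gives the robot as it stands.
- The arm moves only by the tool arm_command, never from a script. Its argument "commands" is a list of rows, each a list of 4 numbers: the shift along the tool's x, y, z in fractions of the full range, 1 being 0.5 m, then the turn about the tool's z in normalised numbers (1 is 4 rad). A call has 1 to 8 rows; each row is the pose to reach, as a shift and turn from the pose commanded when the call began, along the tool's axes at that moment; what a row does not reach only later rows make up. A row lasts 1/12 s, in which the tool goes at most 41.7 mm and 7.16 degrees, less where a joint would pass 70% of its speed; a pose out of reach is approached as far as the arm can. No shift or turn number may pass 1 either way. A call with a gripper value outside its range is refused whole. "jaw" is the opening, from 0 (shut) to 1 (fully open), set as the call begins (left out, the last holds). The fingers move at their own pace and stop on an object; "force" is the grip in N (left out, the last holds). Time passes only in rows, so rows that repeat a pose let the fingers close. It gives the time, the measured TCP pose, the force, the opening and the grip force at its end, in the units of the state.
- readout.read_state(): the state, without advancing time (a new reading comes with each control period).
- imaging.read_camera(name): name is "scene" or "side" or "wrist"; returns the picture (480x640x3 uint8, blue, green, red); there is no depth.
- imaging.get_calibration(name): a dict with "fov_y" (degrees; the focal length in pixels is half the picture's height over the tangent of half this angle, whatever the lens; pixels are square), "cx", "cy" (the principal point, pixels), "eye" and "orientation" of the camera in the world; the wrist camera has in their place "hand_eye" (4x4, takes a point from camera to tool coordinates, whose origin is the TCP and whose axes are the flange's). Camera axes: x right, y down, z forward; pixel columns grow to the right and rows downward; lengths in m; the calibration is good to about 2 mm. A picture is of the moment at which its call begins: read the wrist's pose just before it. get_calibration takes no time and is no camera call.
- r.sign_off(): hands the job in; it is judged then, once.
The state is a dict: "t": time; "qpos": joint angles; "joint_velocities": joint speeds; "joint_torque": joint torques, N m; "tool_pos": TCP position; "tool_rot": TCP orientation; "contact_force": force on the tool from outside, world axes, zero at the start; "torque": the same for the moment, N m; "opening": finger opening in m; "grasp_force": force on a finger pad.
Only numpy, scipy, OpenCV 4.12 (cv2) and the standard library are available. Lean on these libraries where they do the work, as an engineer would, in place of code of your own. Each camera call takes 0.05 s, during which the arm holds its last target. There are 200 camera calls.

## Working session

There is one attempt and no reset: what is moved stays moved. The work goes in short steps, Python scripts to look and compute and a tool call to move; the robot and the scene stay as the last step left them, time stands still between calls to the robot, and variables do not carry over. Pictures are saved under pics/ and viewed, at most 13 in all, crops included, and the job is handed in when it is done.

Besides the shell and the picture viewer there is one more tool, called after "Call:" in YAML: its name, and indented under it one key for each argument. arm_command: Moves the arm, as the interface text tells. Its arguments: {"type":"object","properties":{"commands":{"type":"array","items":{"type":"array","items":{"type":"number"}}},"jaw":{"type":"number"},"force":{"type":"number"}},"required":["commands"]}

```bash
mkdir -p pics; ls; cat > h.py <<'E'
import numpy as np, cv2
from scipy.spatial.transform import Rotation as R
from station import readout, imaging, r
np.set_printoptions(precision=4,suppress=True)
def snap(n,fn=None):
    s=readout.read_state(); im=imaging.read_camera(n)
    if fn: cv2.imwrite('pics/'+fn,im)
    return im,s
def cam(n,s=None):
    c=imaging.get_calibration(n); f=240/np.tan(np.radians(c['fov_y'])/2)
    if 'hand_eye' in c:
        T=np.eye(4);T[:3,:3]=R.from_rotvec(s['tool_rot']).as_matrix();T[:3,3]=s['tool_pos']
        M=T@np.array(c['hand_eye']); return M[:3,:3],M[:3,3],f,c
    o=np.array(c['orientation']); 
    o=o if o.shape==(3,3) else R.from_rotvec(o).as_matrix()
    return o,np.array(c['eye']),f,c
def ray(C,u,v):
    o,e,f,c=C; d=o@np.array([(u-c['cx'])/f,(v-c['cy'])/f,1]); return e,d/np.linalg.norm(d)
def onz(C,u,v,z):
    e,d=ray(C,u,v); return e+d*(z-e[2])/d[2]
def proj(C,p):
    o,e,f,c=C; q=o.T@(np.array(p)-e); return np.array([c['cx']+f*q[0]/q[2],c['cy']+f*q[1]/q[2]])
def tri(rays):
    A=np.zeros((3,3));b=np.zeros(3)
    for e,d in rays:
        P=np.eye(3)-np.outer(d,d);A+=P;b+=P@e
    p=np.linalg.solve(A,b); return p,[np.linalg.norm((np.eye(3)-np.outer(d,d))@(p-e)) for e,d in rays]
E
python3 - <<'E'
from h import *
for n in ['scene','side','wrist']: 
    snap(n,n+'1.png'); print(n,imaging.get_calibration(n))
print(readout.read_state())
a=[cv2.imread(f'pics/{n}1.png') for n in ['scene','side','wrist']]
E
```

```text
pics
scene {'fov_y': 42.26011940803019, 'cx': 316.20048230522957, 'cy': 241.83974689834952, 'eye': array([1.6362, 0.1204, 1.0787]), 'orientation': array([-1.5856, -1.8666,  0.8836])}
side {'fov_y': 44.3932225998317, 'cx': 313.4748525161611, 'cy': 245.83268874386792, 'eye': array([0.6358, 0.6664, 0.9254]), 'orientation': array([-0.19  , -2.8562,  1.1154])}
wrist {'fov_y': 66.1930058231568, 'cx': 318.653560837283, 'cy': 243.55919941932345, 'hand_eye': array([[-0.0006, -0.9481, -0.318 ,  0.0807],
       [ 1.    , -0.0005, -0.0006, -0.0001],
       [ 0.0004, -0.318 ,  0.9481, -0.0697],
       [ 0.    ,  0.    ,  0.    ,  1.    ]])}
{'t': 0.15, 'qpos': array([-1.1015,  0.5081, -0.2376,  1.5009,  0.1257,  1.1489, -0.1548]), 'joint_velocities': array([ 0.0003, -0.0014, -0.0005, -0.0034,  0.0001,  0.0008, -0.0002]), 'joint_torque': array([ -0.0035, -62.1003,  -2.1897, -24.9832,   0.0127,   0.0091,
         0.    ]), 'tool_pos': array([0.2223, 0.5838, 0.3032]), 'tool_rot': array([-0.5682, -3.0895,  0.0021]), 'contact_force': array([ 0.8772,  0.3706, -0.3356]), 'torque': array([-0.0106,  0.0193, -0.0364]), 'grasp_force': 0.0, 'opening': 0.0853788508724186}
```

View pics/scene1.png

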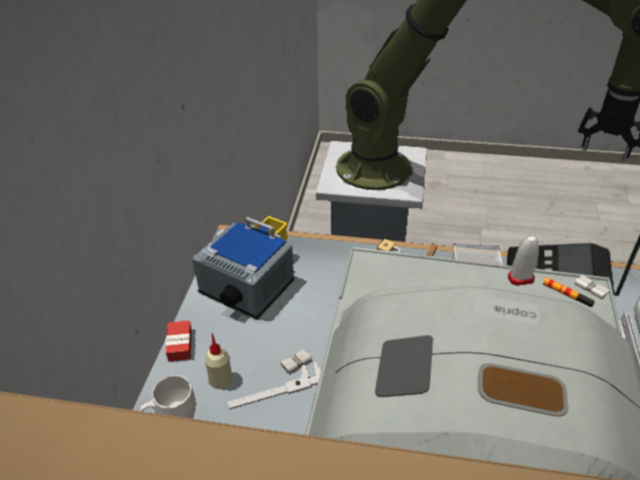

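View pics/side1.png

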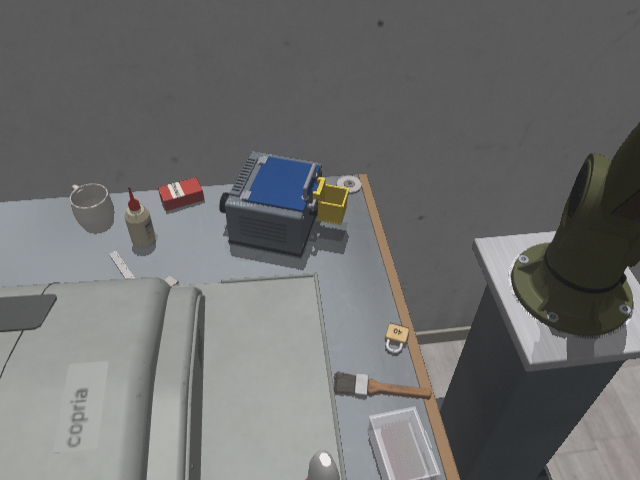

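Scene view: extractor at (245,265) with yellow cup at (274,229). Side view: cover at (285,182), cup at (332,202), wheel (349,184), padlock (397,336), brush (385,386). I enlarge both around the extractor.

```bash
python3 - <<'E'
from h import *
a=cv2.imread('pics/scene1.png')[205:325,185:305]; b=cv2.imread('pics/side1.png')[145:265,215:375]
k=dict(fx=5,fy=5,interpolation=cv2.INTER_CUBIC)
cv2.imwrite('pics/crop1.png',np.hstack([cv2.resize(a,(400,400)),cv2.resize(b,(400,300)).__class__ and cv2.copyMakeBorder(cv2.resize(b,(400,300)),0,100,0,0,cv2.BORDER_CONSTANT)]))
for n in ['scene','side']:
    im=cv2.imread(f'pics/{n}1.png'); h=cv2.cvtColor(im,cv2.COLOR_BGR2HSV); C=cam(n)
    for nm,lo,hi in [('blue',(105,150,60),(125,255,255)),('yel',(22,150,80),(34,255,255))]:
        m=cv2.inRange(h,lo,hi); cs,_=cv2.findContours(m,0,2); 
        for c in sorted(cs,key=cv2.contourArea)[-2:]:
            if cv2.contourArea(c)<60: continue
            p=cv2.approxPolyDP(c,3,True)[:,0]; print(n,nm,cv2.contourArea(c),p.tolist())
            print('  at z .124/.11:',[onz(C,*q,.124 if nm=='blue' else .11)[:2].round(3).tolist() for q in p])
E
```

```text
scene blue 1789.5 [[212, 247], [221, 255], [258, 268], [284, 241], [270, 239], [265, 228], [246, 230], [238, 223]]
  at z .124/.11: [[0.579, -0.328], [0.604, -0.299], [0.634, -0.203], [0.532, -0.164], [0.529, -0.199], [0.49, -0.221], [0.505, -0.265], [0.481, -0.292]]
scene yel 226.0 [[263, 221], [286, 238], [285, 222], [269, 216]]
  at z .124/.11: [[0.447, -0.237], [0.504, -0.166], [0.442, -0.181], [0.424, -0.227]]
side blue 2171.0 [[268, 158], [250, 189], [249, 199], [303, 209], [305, 202], [300, 196], [310, 165]]
  at z .124/.11: [[0.577, -0.331], [0.622, -0.236], [0.626, -0.207], [0.523, -0.165], [0.517, -0.185], [0.524, -0.203], [0.491, -0.297]]
side yel 63.0 [[348, 189], [344, 188], [341, 205], [319, 201], [343, 206]]
  at z .124/.11: [[0.421, -0.228], [0.428, -0.232], [0.443, -0.182], [0.486, -0.199], [0.44, -0.179]]
side yel 65.0 [[321, 177], [313, 193], [319, 194], [324, 181]]
  at z .124/.11: [[0.471, -0.272], [0.495, -0.224], [0.483, -0.22], [0.466, -0.259]]
```

View pics/crop1.png

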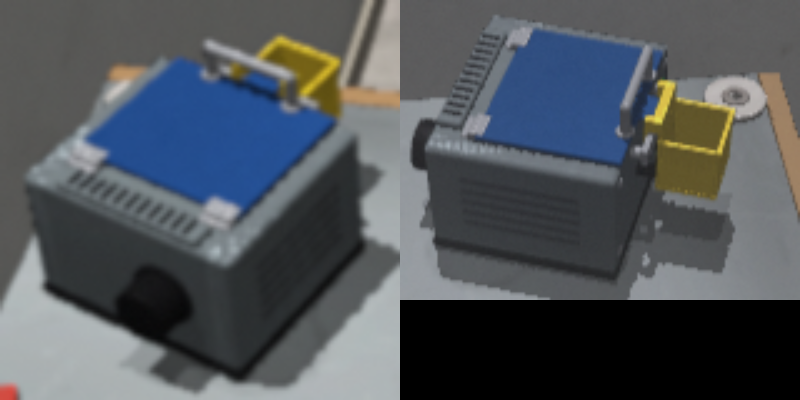

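Crop shows the shut cover, bar handle, and the cup on the rail. The yaw comes out near -20°, so tool y is already almost along the extractor's y. I move the wrist camera over it.

```bash
cat >> h.py <<'E'
def axes(s): return R.from_rotvec(s['tool_rot']).as_matrix()
def sh(s,p,head=None):
    "shift (mm) in tool axes to world TCP p; turn about tool z so tool y heads along 'head' deg (mod 180)"
    M=axes(s); d=M.T@(np.array(p)-s['tool_pos'])*1000
    t=0
    if head is not None:
        h=np.degrees(np.arctan2(M[1,1],M[0,1])); t=-((head-h+90)%180-90); t=np.radians(t)
    return d.round(1),round(float(t),3)
E
python3 - <<'E'
from h import *
s=readout.read_state(); print(axes(s))
for p in [(.33,.30,.42),(.43,0,.42),(.48,-.23,.37)]: print(sh(s,p))
C=cam('side')
for q in [(349,184),(370,180),(397,336),(340,380),(425,390),(318,275)]: print(q,onz(C,*q,0.0))
E
```

```text
[[-0.9346  0.3558 -0.0005]
 [ 0.3558  0.9346 -0.0012]
 [-0.     -0.0013 -1.    ]]
(array([-201.6, -227.1, -116.5]), 0.0)
(array([-401.8, -471.9, -116.1]), 0.0)
(array([-530.3, -669. ,  -65.9]), 0.0)
(349, 184) [ 0.386  -0.3659  0.    ]
(370, 180) [ 0.3333 -0.3742  0.    ]
(397, 336) [0.3742 0.0701 0.    ]
(340, 380) [0.4966 0.1481 0.    ]
(425, 390) [0.3519 0.1868 0.    ]
(318, 275) [ 0.5001 -0.0963 -0.    ]
```

Careful with the scale: shifts go in shares of 0.5 m and turns go in shares of 4 rad. That gives: -227 mm / 500 = -0.454, -116 mm / 500 = -0.232.

Call:
arm_command:
  commands:
    - [-0.05,-0.056,-0.03,0]
    - [-0.1,-0.114,-0.06,0]
    - [-0.15,-0.17,-0.09,0]
    - [-0.2,-0.226,-0.12,0]
    - [-0.25,-0.284,-0.15,0]
    - [-0.3,-0.34,-0.18,0]
    - [-0.35,-0.398,-0.21,0]
    - [-0.4,-0.454,-0.232,0]

```text
t: 0.82
tool_pos: [0.3287, 0.2989, 0.421]
tool_rot: [0.568, 3.089, 0.001]
contact_force: [0.6, -0.5, -0.3]
opening: 0.0853
grasp_force: 0.0
```

Call:
arm_command:
  commands:
    - [-0.05,-0.06,0,0]
    - [-0.1,-0.12,0,0]
    - [-0.15,-0.18,0,0]
    - [-0.2,-0.24,0,0]
    - [-0.25,-0.3,0,0]
    - [-0.3,-0.36,0,0]
    - [-0.35,-0.42,0,0]
    - [-0.4,-0.488,0,0]

```text
t: 1.48
tool_pos: [0.4286, 0.0006, 0.4199]
tool_rot: [0.567, 3.09, 0.001]
contact_force: [1.4, 0.3, 0.0]
opening: 0.0855
grasp_force: 0.0
```

Converted, -197 mm / 500 = -0.394, -175 mm / 500 = -0.35.

Call:
arm_command:
  commands:
    - [-0.032,-0.05,0.012,0]
    - [-0.064,-0.1,0.024,0]
    - [-0.096,-0.15,0.036,0]
    - [-0.128,-0.2,0.05,0]
    - [-0.16,-0.25,0.064,0]
    - [-0.192,-0.3,0.076,0]
    - [-0.224,-0.35,0.088,0]
    - [-0.256,-0.394,0.1,0]

```text
t: 2.15
tool_pos: [0.4777, -0.2294, 0.3694]
tool_rot: [-0.569, -3.089, 0.0]
contact_force: [0.7, 0.6, -0.0]
opening: 0.0857
grasp_force: 0.0
```

Call:
arm_command:
  commands:
    - [0,0,0,0]
    - [0,0,0,0]
    - [0,0,0,0]

```text
t: 2.4
tool_pos: [0.4779, -0.227, 0.3696]
tool_rot: [-0.568, -3.089, -0.001]
contact_force: [0.8, 1.1, -0.1]
opening: 0.0855
grasp_force: 0.0
```

```bash
python3 - <<'E'
from h import *
im,s=snap('wrist','w2.png'); print(s['t'],s['tool_pos'],s['qpos'])
h=cv2.cvtColor(im,cv2.COLOR_BGR2HSV); C=cam('wrist',s)
for nm,lo,hi in [('blue',(105,130,50),(125,255,255)),('yel',(20,130,60),(36,255,255))]:
    m=cv2.inRange(h,lo,hi); cs,_=cv2.findContours(m,0,2)
    for c in sorted(cs,key=cv2.contourArea)[-2:]:
        p=cv2.approxPolyDP(c,4,True)[:,0]; print(nm,cv2.contourArea(c),p.tolist()); print([onz(C,*q,.124 if nm=='blue' else .11)[:2].round(3).tolist() for q in p])
E
```

```text
2.4 [ 0.4779 -0.227   0.3696] [ 0.1853  0.3152  0.2972  1.6422 -0.098   1.1998  1.7115]
blue 215.0 [[311, 230], [312, 237], [340, 236], [339, 230]]
[[0.487, -0.238], [0.493, -0.239], [0.501, -0.216], [0.496, -0.214]]
blue 14204.0 [[247, 240], [253, 347], [312, 353], [392, 349], [402, 241], [375, 242], [371, 263], [283, 262], [276, 257], [276, 239]]
[[0.475, -0.295], [0.579, -0.336], [0.607, -0.283], [0.631, -0.207], [0.526, -0.165], [0.518, -0.188], [0.536, -0.198], [0.506, -0.273], [0.499, -0.277], [0.483, -0.27]]
yel 4584.5 [[292, 157], [293, 233], [314, 226], [341, 227], [351, 235], [356, 158]]
[[0.423, -0.231], [0.487, -0.256], [0.488, -0.236], [0.498, -0.212], [0.508, -0.206], [0.443, -0.179]]
```

View pics/w2.png

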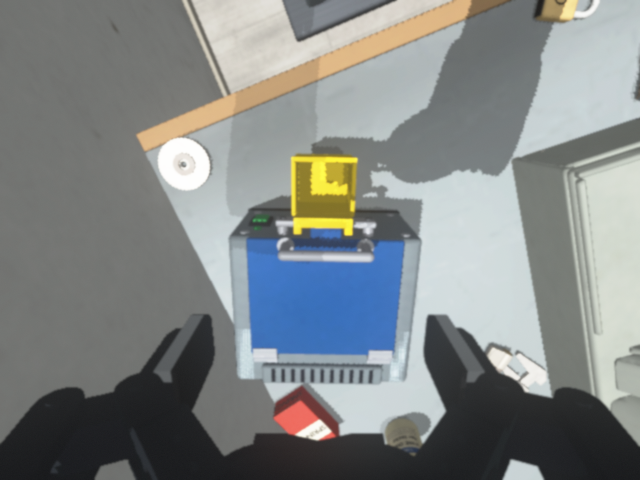

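Wrist view: cup rim (292..356, 157..233), handle bar (280..372, 257), cover corners (247,240), (402,241), (392,349), (253,347); well aligned. Now I triangulate.

```bash
python3 - <<'E'
from h import *
s=readout.read_state(); W=cam('wrist',s);S=cam('scene');D=cam('side')
pts={'h-':[(280,257),(246.5,218),(314.2,165)],'h+':[(372,258),(274.5,228.5),(305,193)],
'cupF-':[(292,157),(269,216.5),(349,188)],'cupF+':[(356,158),(287,223),(343,206)],
'covF-':[(247,240),(238,223),(310,165)],'covF+':[(402,241),(284,241),(303,209)]}
P={}
for k,(w,c,d) in pts.items():
    p,e=tri([ray(W,*w),ray(S,*c),ray(D,*d)]); P[k]=p; print(k,p,np.array(e))
for k in ['h','cupF','covF']:
    d=P[k+'+']-P[k+'-']; print(k,np.linalg.norm(d[:2]),np.degrees(np.arctan2(-d[0],d[1])),(P[k+'+']+P[k+'-'])/2)
E
```

```text
h- [ 0.4899 -0.2654  0.1507] [0.0028 0.0009 0.0029]
h+ [ 0.5184 -0.1909  0.1469] [0.0056 0.0024 0.004 ]
cupF- [ 0.421  -0.2295  0.1086] [0.0022 0.0031 0.0035]
cupF+ [ 0.4422 -0.1776  0.1092] [0.0017 0.0022 0.0026]
covF- [ 0.4827 -0.2943  0.1239] [0.0072 0.0032 0.0087]
covF+ [ 0.5255 -0.1652  0.1218] [0.0015 0.0024 0.003 ]
h 0.07976546675039393 -20.930715674550235 [ 0.5042 -0.2281  0.1488]
cupF 0.05608985357708148 -22.162172108894175 [ 0.4316 -0.2036  0.1089]
covF 0.13602540328939358 -18.34755847825303 [ 0.5041 -0.2297  0.1229]
```

```bash
python3 - <<'E'
from h import *
s=readout.read_state()
print(sh(s,(.4545,-.2125,.22),68.5),sh(s,(.4545,-.2125,.147),68.5))
E
```

```text
(array([ 26.9,   4.6, 149.9]), 0.013) (array([ 26.9,   4.6, 222.9]), 0.013)
```

Converted, 180 mm / 500 = 0.36, 165 mm / 500 = 0.33, 0.012 rad / 4 = 0.003.

Call:
arm_command:
  commands:
    - [0.014,0.002,0.06,0.003]
    - [0.028,0.006,0.12,0.003]
    - [0.042,0.008,0.18,0.003]
    - [0.054,0.01,0.24,0.003]
    - [0.054,0.01,0.3,0.003]
    - [0.054,0.01,0.33,0.003]
    - [0.054,0.01,0.36,0.003]
    - [0.054,0.01,0.36,0.003]
  jaw: 1

```text
t: 3.12
tool_pos: [0.4537, -0.2113, 0.1879]
tool_rot: [-0.583, -3.083, -0.002]
contact_force: [-0.1, 0.4, 0.6]
opening: 0.0852
grasp_force: 0.0
```

```bash
python3 - <<'E'
from h import *
im,s=snap('wrist','w3.png'); print(s['t'],s['tool_pos'],s['contact_force'])
h=cv2.cvtColor(im,cv2.COLOR_BGR2HSV); C=cam('wrist',s)
m=cv2.inRange(h,(20,130,60),(36,255,255)); cs,_=cv2.findContours(m,0,2); c=max(cs,key=cv2.contourArea)
p=cv2.approxPolyDP(c,4,True)[:,0]; P=[onz(C,*q,.11) for q in p]; M=axes(s)
print(p.tolist()); print(np.array([(M.T@(q-s['tool_pos']))[:2]*1000 for q in P]).round(1).tolist())
E
```

```text
3.1167 [ 0.4537 -0.2113  0.1879] [-0.0832  0.4236  0.6303]
[[268, 233], [250, 264], [253, 362], [260, 369], [253, 391], [255, 416], [269, 416], [272, 406], [349, 405], [358, 417], [372, 417], [374, 390], [368, 370], [376, 357], [380, 264], [364, 233]]
[[35.8, -21.4], [21.9, -29.8], [-27.9, -31.3], [-31.9, -28.2], [-44.6, -32.2], [-59.8, -32.1], [-59.8, -25.1], [-53.6, -23.3], [-53.1, 14.8], [-60.5, 19.5], [-60.5, 26.5], [-44.1, 26.7], [-32.5, 23.3], [-25.2, 26.8], [21.8, 26.3], [35.8, 18.8]]
```

View pics/w3.png

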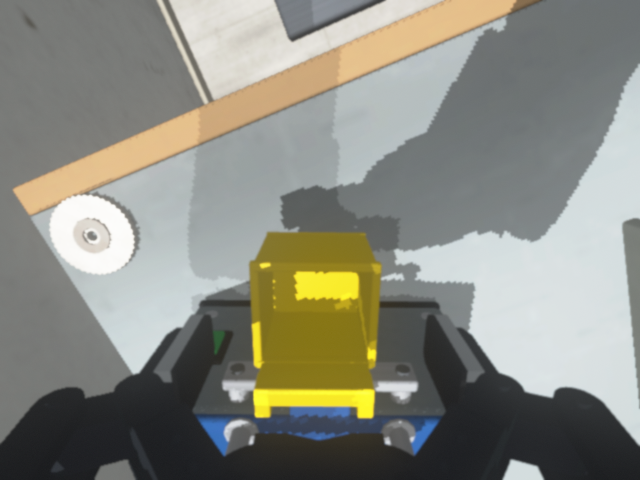

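The cup sits at columns 250–380, rim centred about 2 mm to tool -y. I descend and grip.

Converted, 41 mm / 500 = 0.082, 28 mm / 500 = 0.056.

Call:
arm_command:
  commands:
    - [0,-0.004,0.028,0]
    - [0,-0.004,0.056,0]
    - [0,-0.004,0.082,0]
    - [0,-0.004,0.082,0]

```text
t: 3.5
tool_pos: [0.4538, -0.2143, 0.1485]
tool_rot: [-0.585, -3.086, -0.001]
contact_force: [-0.1, 1.0, -0.5]
opening: 0.0855
grasp_force: 0.0
```

Call:
arm_command:
  commands:
    - [0,0,0,0]
    - [0,0,0,0]
    - [0,0,0,0]
    - [0,0,0,0]
    - [0,0,0,0]
    - [0,0,0,0]
  jaw: 0
  force: 35

```text
t: 4.0
tool_pos: [0.4547, -0.2146, 0.1505]
tool_rot: [0.586, 3.084, 0.001]
contact_force: [-0.6, 2.9, 6.3]
opening: 0.0555
grasp_force: 36.5
```

Converted, -8 mm / 500 = -0.016, -3 mm / 500 = -0.006.

Call:
arm_command:
  commands:
    - [0,0,0,0]
    - [0,0,-0.006,0]
    - [0,0,-0.016,0]
    - [0,0,-0.016,0]

```text
t: 4.33
tool_pos: [0.4544, -0.2154, 0.1583]
tool_rot: [0.587, 3.084, -0.001]
contact_force: [0.2, 1.1, 4.9]
opening: 0.0556
grasp_force: 38.9
```

Converted, -35 mm / 500 = -0.07, -28 mm / 500 = -0.056.

Call:
arm_command:
  commands:
    - [0,0,-0.014,0]
    - [0,0,-0.028,0]
    - [0,0,-0.042,0]
    - [0,0,-0.056,0]
    - [0,0,-0.07,0]
    - [0,0,-0.07,0]

```text
t: 4.83
tool_pos: [0.4542, -0.2154, 0.1935]
tool_rot: [0.587, 3.084, -0.001]
contact_force: [0.7, -0.3, -1.3]
opening: 0.0556
grasp_force: 39.3
```

```bash
python3 - <<'E'
from h import *
im,s=snap('side'); wi,s2=snap('wrist')
print(s['tool_pos'],s['contact_force'])
cv2.imwrite('pics/c4.png',np.hstack([cv2.resize(im[145:265,215:375],(400,300)),cv2.resize(wi,(400,300))]))
E
```

```text
[ 0.4542 -0.2154  0.1935] [ 0.6513 -0.3086 -1.3213]
```

View pics/c4.png

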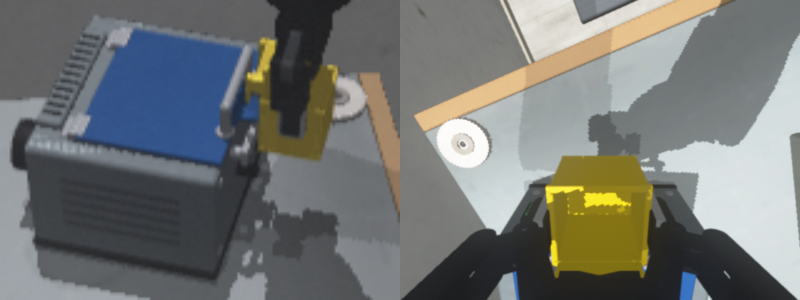

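The cup hangs free in the grip, upright, hooks above the rail. I carry it to open bench at about (0.415,-0.08).

```bash
python3 - <<'E'
from h import *
s=readout.read_state()
for p in [(.454,-.2154,.2135),(.420,-.202,.2135),(.415,-.08,.2),(.415,-.08,.11)]: print(sh(s,p))
E
```

```text
(array([ -0.2,  -0.2, -21.2]), 0.0)
(array([ 36.3,  -0.2, -21.3]), 0.0)
(array([ 85.8, 111.5,  -7.8]), 0.0)
(array([ 85.8, 111.5,  82.2]), 0.0)
```

Converted, 63 mm / 500 = 0.126, 62 mm / 500 = 0.124.

Call:
arm_command:
  commands:
    - [0,0,-0.02,0]
    - [0,0,-0.04,0]
    - [0.02,0,-0.04,0]
    - [0.048,0,-0.04,0]
    - [0.072,0.01,-0.04,0]
    - [0.09,0.044,-0.04,0]
    - [0.108,0.084,-0.036,0]
    - [0.126,0.124,-0.03,0]

```text
t: 5.6
tool_pos: [0.4166, -0.1337, 0.2064]
tool_rot: [-0.589, -3.085, -0.0]
contact_force: [0.4, 0.7, -0.7]
opening: 0.0555
grasp_force: 39.3
```

Call:
arm_command:
  commands:
    - [0.02,0.04,0.02,0]
    - [0.036,0.076,0.04,0]
    - [0.046,0.1,0.07,0]
    - [0.046,0.1,0.11,0]
    - [0.046,0.1,0.15,0]
    - [0.046,0.1,0.18,0]
    - [0.046,0.1,0.194,0]
    - [0.046,0.1,0.194,0]

```text
t: 6.27
tool_pos: [0.4135, -0.0792, 0.1085]
tool_rot: [-0.587, -3.083, 0.0]
contact_force: [-0.7, -0.0, -0.9]
opening: 0.0553
grasp_force: 39.3
```

Converted, 13.5 mm / 500 = 0.027, 12 mm / 500 = 0.024.

Call:
arm_command:
  commands:
    - [0,0,0.01,0]
    - [0,0,0.02,0]
    - [0,0,0.024,0]
    - [0,0,0.027,0]
    - [0,0,0.027,0]

```text
t: 6.68
tool_pos: [0.415, -0.0794, 0.0964]
tool_rot: [0.587, 3.086, -0.0]
contact_force: [-0.3, 0.1, -1.4]
opening: 0.0553
grasp_force: 39.3
```

Converted, 2.5 mm / 500 = 0.005, 2 mm / 500 = 0.004.

Call:
arm_command:
  commands:
    - [0,0,0.002,0]
    - [0,0,0.004,0]
    - [0,0,0.005,0]
    - [0,0,0.005,0]

```text
t: 7.02
tool_pos: [0.4151, -0.0795, 0.0947]
tool_rot: [0.587, 3.085, 0.0]
contact_force: [-1.7, 0.4, 11.9]
opening: 0.0554
grasp_force: 40.7
```

Touchdown (12 N). I release and rise.

Converted, -1 mm / 500 = -0.002.

Call:
arm_command:
  commands:
    - [0,0,-0.002,0]
    - [0,0,-0.002,0]
    - [0,0,-0.002,0]
    - [0,0,-0.002,0]
    - [0,0,-0.002,0]
  jaw: 1

```text
t: 7.43
tool_pos: [0.4149, -0.0794, 0.0948]
tool_rot: [-0.587, -3.086, 0.0]
contact_force: [0.3, -0.0, 0.5]
opening: 0.0853
grasp_force: 0.0
```

Converted, -150 mm / 500 = -0.3, -130 mm / 500 = -0.26.

Call:
arm_command:
  commands:
    - [0,0,-0.02,0]
    - [0,0,-0.05,0]
    - [0,0,-0.09,0]
    - [0,0,-0.14,0]
    - [0,0,-0.2,0]
    - [0,0,-0.26,0]
    - [0,0,-0.3,0]
    - [0,0,-0.3,0]

```text
t: 8.1
tool_pos: [0.4164, -0.0798, 0.2484]
tool_rot: [0.586, 3.08, 0.001]
contact_force: [-0.2, -0.7, -0.7]
opening: 0.0853
grasp_force: 0.0
```

```bash
python3 - <<'E'
from h import *
im,s=snap('side','s5.png'); print(s['t'],s['tool_pos'],s['contact_force'],s['qpos'])
ex=np.array([.930,-.3665]);ey=np.array([.3665,.930])
O=np.array([.572,-.2575])
H=O-.074*ex
s5=s
print(H)
for p,h in [((*(H),.27),-21.5),((*(H),.22),-21.5)]: print(sh(s,p,h))
E
```

```text
8.1 [ 0.4164 -0.0798  0.2484] [-0.1841 -0.6613 -0.7125] [-0.0984  0.2709  0.2946  2.0888 -0.1106  0.7896  1.4584]
[ 0.5032 -0.2304]
(array([-136.2, -108.1,  -21. ]), 1.57)
(array([-135.8, -108.2,   29. ]), 1.57)
```

View pics/s5.png

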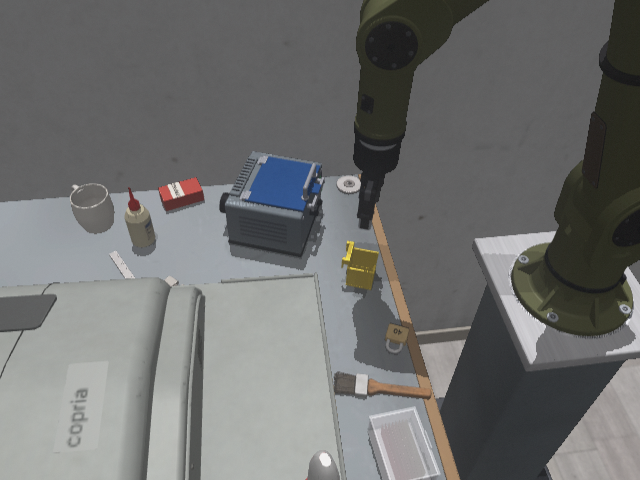

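The cup stands upright at (360,265), clear of everything. Now I go above the handle and turn the gripper a quarter turn.

Converted, -136 mm / 500 = -0.272, -108 mm / 500 = -0.216, 0.88 rad / 4 = 0.22.

Call:
arm_command:
  commands:
    - [-0.034,-0.028,-0.008,0.0275]
    - [-0.068,-0.054,-0.016,0.055]
    - [-0.102,-0.082,-0.024,0.0825]
    - [-0.136,-0.108,-0.032,0.11]
    - [-0.17,-0.136,-0.042,0.1375]
    - [-0.204,-0.162,-0.042,0.165]
    - [-0.238,-0.19,-0.042,0.1925]
    - [-0.272,-0.216,-0.042,0.22]
  jaw: 0.6

```text
t: 8.82
tool_pos: [0.5018, -0.2306, 0.2643]
tool_rot: [-1.851, -2.536, 0.001]
contact_force: [-0.2, 0.5, 0.3]
opening: 0.0513
grasp_force: 0.0
```

Converted, 0.69 rad / 4 = 0.1725.

Call:
arm_command:
  commands:
    - [0,0,0,0.0275]
    - [0,0,0,0.055]
    - [0,0,0,0.0825]
    - [0,0,0,0.11]
    - [0,0,0,0.1375]
    - [0,0,0,0.165]
    - [0,0,0,0.1725]
    - [0,0,0,0.1725]

```text
t: 9.48
tool_pos: [0.5015, -0.2295, 0.2645]
tool_rot: [-2.595, -1.769, 0.003]
contact_force: [-0.3, -0.0, -0.3]
opening: 0.0512
grasp_force: 0.0
```

```bash
python3 - <<'E'
from h import *
im,s=snap('wrist','w6.png'); M=axes(s); print(s['t'],s['tool_pos'],s['qpos'],M[:,1],s['opening'])
h=cv2.cvtColor(im,cv2.COLOR_BGR2HSV)
C=cam('wrist',s)
H=np.array([.5032,-.2304,.15]);e=np.array([.3665,.93,0])
print([proj(C,H+k*e) for k in(-.036,0,.036)], sh(s,(.5032,-.2304,.213),-21.5))
E
```

```text
9.4833 [ 0.5015 -0.2295  0.2645] [-0.0785  0.5158  0.7241  1.7618 -0.393   1.0164  0.4185] [ 0.9308 -0.3656 -0.0022] 0.05120171155271591
[array([320.4918, 335.7072]), array([320.6299, 278.3943]), array([320.7847, 214.1263])] (array([-0.2,  2. , 51.5]), 0.001)
```

View pics/w6.png

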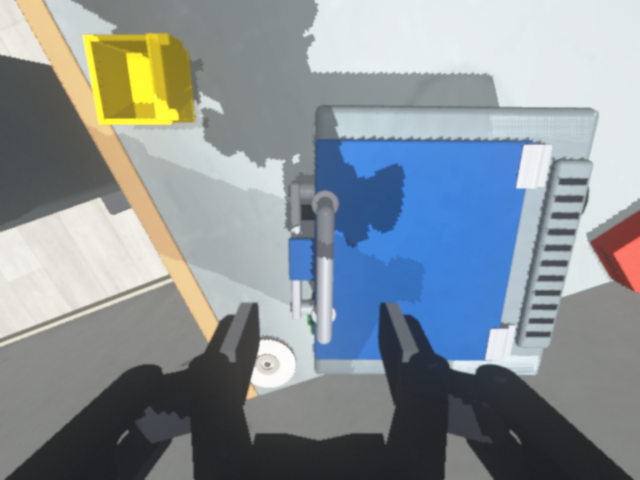

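Wrist view: bar at column 324, rows 200–340, so the handle is about 2–4 mm off my estimate; corrected. I descend and grip.

Converted, 50 mm / 500 = 0.1, 39 mm / 500 = 0.078.

Call:
arm_command:
  commands:
    - [0.002,0.004,0.026,0]
    - [0.006,0.008,0.052,0]
    - [0.006,0.008,0.078,0]
    - [0.006,0.008,0.1,0]
    - [0.006,0.008,0.1,0]

```text
t: 9.95
tool_pos: [0.5057, -0.2278, 0.2136]
tool_rot: [-2.592, -1.769, 0.003]
contact_force: [-0.4, 0.5, -0.1]
opening: 0.0515
grasp_force: 0.0
```

Call:
arm_command:
  commands:
    - [0,0,0,0]
    - [0,0,0,0]
    - [0,0,0,0]
    - [0,0,0,0]
    - [0,0,0,0]
    - [0,0,0,0]
    - [0,0,0,0]
  jaw: 0
  force: 40

```text
t: 10.53
tool_pos: [0.5054, -0.2283, 0.2166]
tool_rot: [-2.595, -1.767, 0.001]
contact_force: [-6.0, 2.0, 5.8]
opening: 0.0071
grasp_force: 39.2
```

```bash
python3 - <<'E'
from h import *
s=readout.read_state();print(s['tool_pos'],s['contact_force'],axes(s)[:,1])
r0=np.hypot(119,29);a0=np.arctan2(29,-119)
for th in np.arange(0.1,1.6,.1):
    a=a0-th; print(round(th,1),'y %.0f z %.0f'%(r0*np.cos(a)+119, -(r0*np.sin(a)-29)))
E
```

```text
[ 0.5054 -0.2283  0.2166] [-5.9862  1.9847  5.829 ] [ 0.9304 -0.3666 -0.0019]
0.1 y 3 z -12
0.2 y 8 z -23
0.3 y 14 z -34
0.4 y 21 z -44
0.5 y 28 z -54
0.6 y 37 z -62
0.7 y 47 z -70
0.8 y 57 z -77
0.9 y 68 z -82
1.0 y 79 z -87
1.1 y 91 z -90
1.2 y 103 z -92
1.3 y 115 z -93
1.4 y 127 z -93
1.5 y 140 z -92
```

Opening is 7 mm on a 9 mm bar: too near the fingertips. I reopen, go 7 mm lower and regrip.

Converted, 7 mm / 500 = 0.014, 4 mm / 500 = 0.008.

Call:
arm_command:
  commands:
    - [0,0,0,0]
    - [0,0,0,0]
    - [0,-0.002,0.008,0]
    - [0,-0.002,0.014,0]
    - [0,-0.002,0.014,0]
  jaw: 0.4

```text
t: 10.95
tool_pos: [0.5055, -0.2278, 0.2082]
tool_rot: [-2.596, -1.768, 0.001]
contact_force: [-0.4, 0.4, 0.1]
opening: 0.0343
grasp_force: 0.0
```

Call:
arm_command:
  commands:
    - [0,0,0,0]
    - [0,0,0,0]
    - [0,0,0,0]
    - [0,0,0,0]
    - [0,0,0,0]
    - [0,0,0,0]
  jaw: 0
  force: 40

```text
t: 11.45
tool_pos: [0.5053, -0.228, 0.2089]
tool_rot: [-2.596, -1.768, 0.0]
contact_force: [-2.1, 0.4, 2.0]
opening: 0.0076
grasp_force: 39.1
```

Converted, -23 mm / 500 = -0.046, -18 mm / 500 = -0.036.

Call:
arm_command:
  commands:
    - [0,0.002,-0.012,0]
    - [0,0.006,-0.024,0]
    - [0,0.01,-0.036,0]
    - [0,0.016,-0.046,0]
    - [0,0.016,-0.046,0]

```text
t: 11.87
tool_pos: [0.513, -0.2311, 0.2329]
tool_rot: [-2.596, -1.768, 0.0]
contact_force: [-4.1, 1.0, 2.0]
opening: 0.0068
grasp_force: 39.5
```

```bash
python3 - <<'E'
from h import *
im,s=snap('side'); wi,s2=snap('wrist'); sc,_=snap('scene')
cv2.imwrite('pics/c7.png',np.hstack([cv2.resize(im[125:245,215:375],(400,300)),cv2.resize(sc[175:295,175:335],(400,300))]))
E
```

```text
(no output)
```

View pics/c7.png

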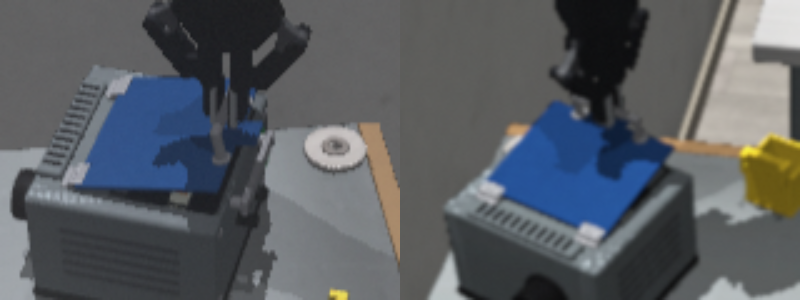

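The cover is lifting with the handle in the grip. I continue along the arc.

Converted, -54 mm / 500 = -0.108, 49 mm / 500 = 0.098.

Call:
arm_command:
  commands:
    - [0,0.006,-0.012,0]
    - [0,0.012,-0.022,0]
    - [0,0.026,-0.042,0]
    - [0,0.04,-0.062,0]
    - [0,0.058,-0.078,0]
    - [0,0.078,-0.094,0]
    - [0,0.098,-0.108,0]
    - [0,0.098,-0.108,0]

```text
t: 12.68
tool_pos: [0.5591, -0.2497, 0.289]
tool_rot: [2.596, 1.768, 0.001]
contact_force: [-10.2, 6.1, 20.2]
opening: 0.007
grasp_force: 40.4
```

Converted, 70 mm / 500 = 0.14, 58 mm / 500 = 0.116.

Call:
arm_command:
  commands:
    - [0,0.022,-0.01,0]
    - [0,0.044,-0.02,0]
    - [0,0.068,-0.026,0]
    - [0,0.092,-0.03,0]
    - [0,0.116,-0.032,0]
    - [0,0.14,-0.032,0]
    - [0,0.14,-0.032,0]

```text
t: 13.27
tool_pos: [0.626, -0.2764, 0.3033]
tool_rot: [2.592, 1.766, 0.001]
contact_force: [1.3, -2.2, 4.9]
opening: 0.007
grasp_force: 41.1
```

Converted, 30 mm / 500 = 0.06, 25 mm / 500 = 0.05.

Call:
arm_command:
  commands:
    - [0,0.012,0,0]
    - [0,0.026,0.002,0]
    - [0,0.038,0.004,0]
    - [0,0.05,0.008,0]
    - [0,0.06,0.012,0]
    - [0,0.06,0.012,0]

```text
t: 13.77
tool_pos: [0.653, -0.2871, 0.296]
tool_rot: [2.594, 1.766, -0.0]
contact_force: [0.6, -6.0, 1.4]
opening: 0.0073
grasp_force: 41.9
```

Converted, 22 mm / 500 = 0.044, 17 mm / 500 = 0.034.

Call:
arm_command:
  commands:
    - [0,0.012,0.004,0]
    - [0,0.024,0.008,0]
    - [0,0.034,0.014,0]
    - [0,0.044,0.02,0]
    - [0,0.044,0.02,0]

```text
t: 14.18
tool_pos: [0.6711, -0.2945, 0.2885]
tool_rot: [-2.596, -1.767, 0.003]
contact_force: [-9.9, 0.5, 20.9]
opening: 0.0061
grasp_force: 105.5
```

Plate and bar start to pinch a finger at about 1.8 rad. I ease back, open slightly and withdraw upward, then push the cover home from the front.

Converted, -10 mm / 500 = -0.02, -5 mm / 500 = -0.01.

Call:
arm_command:
  commands:
    - [0,-0.01,-0.004,0]
    - [0,-0.02,-0.008,0]
    - [0,-0.02,-0.008,0]

```text
t: 14.43
tool_pos: [0.6639, -0.2915, 0.2919]
tool_rot: [2.592, 1.764, 0.003]
contact_force: [0.7, -5.5, 6.8]
opening: 0.0062
grasp_force: 69.6
```

Call:
arm_command:
  commands:
    - [0,0,0,0]
    - [0,0,0,0]
    - [0,0,0,0]
    - [0,0,0,0]
  jaw: 0.18
  force: 20

```text
t: 14.77
tool_pos: [0.6645, -0.2915, 0.2922]
tool_rot: [2.591, 1.765, 0.003]
contact_force: [0.6, -4.7, 9.9]
opening: 0.0151
grasp_force: 7.3
```

Converted, -9 mm / 500 = -0.018, -6 mm / 500 = -0.012.

Call:
arm_command:
  commands:
    - [0,0,-0.006,0]
    - [0,0,-0.012,0]
    - [0,0,-0.018,0]
    - [0,0,-0.018,0]

```text
t: 15.1
tool_pos: [0.6636, -0.2892, 0.2989]
tool_rot: [-2.595, -1.769, -0.001]
contact_force: [-0.2, 0.1, 0.3]
opening: 0.0156
grasp_force: 0.0
```

Converted, -75 mm / 500 = -0.15, -58 mm / 500 = -0.116.

Call:
arm_command:
  commands:
    - [0,0,-0.024,0]
    - [0,0,-0.052,0]
    - [0,0,-0.08,0]
    - [0,0,-0.104,0]
    - [0,-0.036,-0.104,0]
    - [0,-0.076,-0.104,0]
    - [0,-0.116,-0.104,0]
    - [0,-0.15,-0.104,0]

```text
t: 15.77
tool_pos: [0.5922, -0.2616, 0.3505]
tool_rot: [-2.595, -1.768, -0.0]
contact_force: [0.5, 0.1, 0.6]
opening: 0.0153
grasp_force: 0.0
```

Converted, 60 mm / 500 = 0.12, 45 mm / 500 = 0.09.

Call:
arm_command:
  commands:
    - [0,0,0.03,0]
    - [0,0,0.06,0]
    - [0,0,0.09,0]
    - [0,0,0.12,0]
    - [0,0.016,0.12,0]
    - [0,0.032,0.12,0]
    - [0,0.044,0.12,0]
    - [0,0.044,0.12,0]
  jaw: 0

```text
t: 16.43
tool_pos: [0.6154, -0.2711, 0.2916]
tool_rot: [2.594, 1.768, 0.001]
contact_force: [-0.7, 0.2, -0.0]
opening: 0.0
grasp_force: 0.0
```

Converted, 15 mm / 500 = 0.03, 12 mm / 500 = 0.024.

Call:
arm_command:
  commands:
    - [0,0.008,0,0]
    - [0,0.016,0,0]
    - [0,0.024,0,0]
    - [0,0.03,0,0]
    - [0,0.03,0,0]

```text
t: 16.85
tool_pos: [0.6279, -0.2764, 0.2908]
tool_rot: [2.597, 1.768, -0.0]
contact_force: [-0.5, -1.1, 0.6]
opening: 0.0001
grasp_force: 0.1
```

Converted, 6 mm / 500 = 0.012, 4 mm / 500 = 0.008.

Call:
arm_command:
  commands:
    - [0,0.004,0,0]
    - [0,0.008,0,0]
    - [0,0.012,0,0]
    - [0,0.012,0,0]

```text
t: 17.18
tool_pos: [0.6334, -0.2783, 0.2908]
tool_rot: [2.596, 1.769, -0.0]
contact_force: [-0.3, 0.3, -0.0]
opening: -0.0003
grasp_force: 0.3
```

Converted, 6 mm / 500 = 0.012, 4 mm / 500 = 0.008.

Call:
arm_command:
  commands:
    - [0,0.004,0,0]
    - [0,0.008,0,0]
    - [0,0.012,0,0]
    - [0,0.012,0,0]

```text
t: 17.52
tool_pos: [0.6367, -0.2797, 0.2908]
tool_rot: [-2.592, -1.764, 0.004]
contact_force: [-10.3, 5.6, 4.0]
opening: 0.0001
grasp_force: 6.4
```

Firm stop at the predicted place: the cover is fully back. I back off and look into the well.

```bash
python3 - <<'E'
from h import *
s=readout.read_state(); print(sh(s,(.5468,-.2443,.30),-21.5))
E
```

```text
(array([ -0.1, -96.7,  -8.6]), -0.0)
```

Converted, -97 mm / 500 = -0.194, -80 mm / 500 = -0.16.

Call:
arm_command:
  commands:
    - [0,-0.016,0,0]
    - [0,-0.04,-0.006,0]
    - [0,-0.07,-0.018,0]
    - [0,-0.1,-0.018,0]
    - [0,-0.13,-0.018,0]
    - [0,-0.16,-0.018,0]
    - [0,-0.194,-0.018,0]
    - [0,-0.194,-0.018,0]
  jaw: 0.4

```text
t: 18.18
tool_pos: [0.5466, -0.2446, 0.3006]
tool_rot: [-2.597, -1.767, -0.001]
contact_force: [-0.2, 0.3, 0.1]
opening: 0.0345
grasp_force: 0.0
```

```bash
python3 - <<'E'
from h import *
im,s=snap('wrist','w8.png'); C=cam('wrist',s); M=axes(s); print(s['tool_pos'],s['opening'],M[:,1])
h=cv2.cvtColor(im,cv2.COLOR_BGR2HSV); m=cv2.inRange(h,(5,150,90),(20,255,255)); cs,_=cv2.findContours(m,0,2)
for c in sorted(cs,key=cv2.contourArea)[-2:]:
    b=cv2.boxPoints(cv2.minAreaRect(c)); print(cv2.contourArea(c),b.tolist())
    for q in b: print((M.T@(onz(C,*q,.114)-s['tool_pos']))*1000)
E
```

```text
[ 0.5466 -0.2446  0.3006] 0.03447921461366942 [ 0.9301 -0.3673  0.0001]
555.0 [[310.0, 212.0], [322.0, 212.0], [322.0, 263.0], [310.0, 263.0]]
[ 19.4072  -5.0714 186.652 ]
[ 19.4015   3.4936 186.6529]
[-19.6773   3.5824 186.6229]
[-19.6711  -5.387  186.622 ]
```

View pics/w8.png

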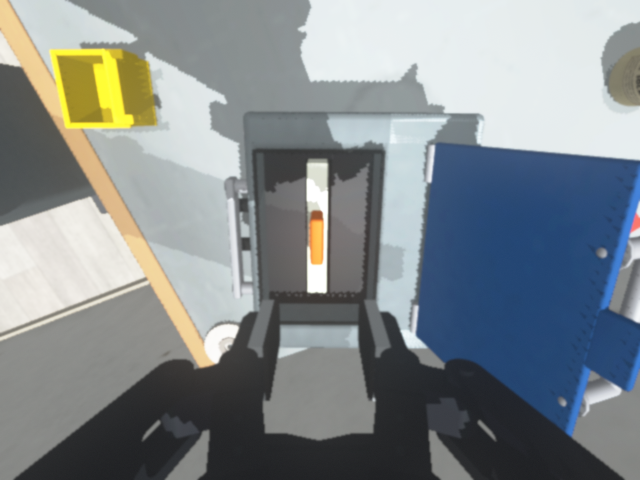

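Cover open at right (handle behind it); orange tab at (316,237), centred within 1 mm under the gripper. I descend and grip it.

Converted, 138 mm / 500 = 0.276, 128 mm / 500 = 0.256.

Call:
arm_command:
  commands:
    - [0,-0.002,0.05,0]
    - [0,-0.002,0.1,0]
    - [0,-0.002,0.15,0]
    - [0,-0.002,0.2,0]
    - [0,-0.002,0.23,0]
    - [0,-0.002,0.256,0]
    - [0,-0.002,0.276,0]
    - [0,-0.002,0.276,0]

```text
t: 18.9
tool_pos: [0.5478, -0.2443, 0.1599]
tool_rot: [-2.595, -1.768, 0.002]
contact_force: [-0.6, 0.4, 0.3]
opening: 0.0344
grasp_force: 0.0
```

Call:
arm_command:
  commands:
    - [0,0,0,0]
    - [0,0,0,0]
    - [0,0,0,0]
    - [0,0,0,0]
    - [0,0,0,0]
    - [0,0,0,0]
  jaw: 0
  force: 50

```text
t: 19.4
tool_pos: [0.5479, -0.2447, 0.1626]
tool_rot: [2.596, 1.768, 0.001]
contact_force: [-0.0, 1.6, 2.7]
opening: 0.0088
grasp_force: 52.8
```

Converted, -30 mm / 500 = -0.06, -25 mm / 500 = -0.05.

Call:
arm_command:
  commands:
    - [0,0,-0.01,0]
    - [0,0,-0.02,0]
    - [0,0,-0.03,0]
    - [0,0,-0.04,0]
    - [0,0,-0.05,0]
    - [0,0,-0.06,0]
    - [0,0,-0.06,0]

```text
t: 19.98
tool_pos: [0.5479, -0.2449, 0.1932]
tool_rot: [2.595, 1.768, 0.001]
contact_force: [-0.1, -0.3, -1.4]
opening: 0.009
grasp_force: 52.3
```

Converted, -160 mm / 500 = -0.32, -140 mm / 500 = -0.28.

Call:
arm_command:
  commands:
    - [0,0,-0.04,0]
    - [0,0,-0.08,0]
    - [0,0,-0.12,0]
    - [0,0,-0.16,0]
    - [0,0,-0.2,0]
    - [0,0,-0.24,0]
    - [0,0,-0.28,0]
    - [0,0,-0.32,0]

```text
t: 20.65
tool_pos: [0.5473, -0.2445, 0.3528]
tool_rot: [-2.597, -1.768, 0.0]
contact_force: [-0.3, 0.1, -2.4]
opening: 0.0091
grasp_force: 52.2
```

```bash
python3 - <<'E'
from h import *
s=readout.read_state(); print(s['tool_pos'],s['contact_force'],s['opening']); print(sh(s,(.43,.05,.335),0))
E
```

```text
[ 0.5473 -0.2445  0.3528] [-0.2527  0.0799 -2.4082] 0.009054143392301808
(array([ 231. , -217.1,   17.9]), -0.375)
```

Converted, -135 mm / 500 = -0.27, 130 mm / 500 = 0.26, -0.05 rad / 4 = -0.0125.

Call:
arm_command:
  commands:
    - [0.02,-0.028,0,0]
    - [0.052,-0.064,0,0]
    - [0.086,-0.1,0,-0.005]
    - [0.12,-0.136,0,-0.0125]
    - [0.154,-0.172,0,-0.02]
    - [0.19,-0.208,0,-0.03]
    - [0.226,-0.24,0.004,-0.04]
    - [0.26,-0.27,0.01,-0.05]

```text
t: 21.32
tool_pos: [0.4688, -0.073, 0.347]
tool_rot: [-2.405, -2.021, -0.001]
contact_force: [0.3, -0.1, -0.4]
opening: 0.0089
grasp_force: 52.3
```

```bash
python3 - <<'E'
from h import *
s=readout.read_state(); print(s['tool_pos'],s['opening']); print(sh(s,(.43,.05,.335),0))
E
```

```text
[ 0.4688 -0.073   0.347 ] 0.008939788222374304
(array([114.5, -59.4,  12. ]), -0.173)
```

Converted, 114 mm / 500 = 0.228, 100 mm / 500 = 0.2, -0.173 rad / 4 = -0.0433.

Call:
arm_command:
  commands:
    - [0.034,-0.018,0.004,-0.0075]
    - [0.068,-0.036,0.008,-0.015]
    - [0.102,-0.054,0.012,-0.0225]
    - [0.136,-0.072,0.016,-0.03]
    - [0.17,-0.09,0.02,-0.0375]
    - [0.2,-0.104,0.024,-0.0433]
    - [0.228,-0.118,0.024,-0.0433]
    - [0.228,-0.118,0.024,-0.0433]

```text
t: 21.98
tool_pos: [0.4303, 0.0512, 0.3346]
tool_rot: [-2.218, -2.222, -0.0]
contact_force: [0.3, 0.3, -1.9]
opening: 0.0092
grasp_force: 52.2
```

Call:
arm_command:
  commands:
    - [0,0,0,0]
    - [0,0,0,0]
    - [0,0,0,0]
    - [0,0,0,0]

```text
t: 22.32
tool_pos: [0.4315, 0.0474, 0.335]
tool_rot: [2.225, 2.217, -0.0]
contact_force: [-0.4, 1.2, -2.0]
opening: 0.0091
grasp_force: 52.2
```

```bash
python3 - <<'E'
from h import *
im,s=snap('side'); sc,_=snap('scene'); print(s['t'],s['tool_pos'],axes(s),s['opening'])
cv2.imwrite('pics/c9.png',np.hstack([cv2.resize(im[120:420,200:500],(400,400)),cv2.resize(sc[120:340,180:400],(400,400))]))
E
```

```text
22.3167 [0.4315 0.0474 0.335 ] [[ 0.0038  1.      0.0003]
 [ 1.     -0.0038 -0.0003]
 [-0.0003  0.0003 -1.    ]] 0.009132544086299533
```

View pics/c9.png

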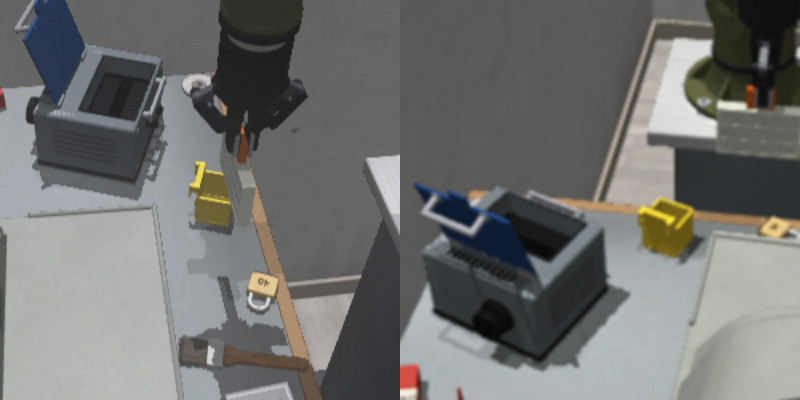

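The cassette is held upright by its tab over the bench, broad face square to the front. The cover stays back, the cup stands upright, and the padlock, brush and wheel are in place.

```bash
python3 -c "
from station import r; print(r.sign_off())"
```

```text
the job is handed in; nothing more can be done
None
```

The job is handed in at about 22 s: the cup stands upright on the bench, the cover is fully back at its stop, and the arm holds the cassette upright about 18 cm over the open bench, its broad face square to the front, with the brush, padlock and wheel left where they were.

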